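# Tighten the boiler cap of the coffee maker until it clicks

## Robot

A 6-joint arm with a two-finger parallel gripper is mounted at the origin on the work surface. World frame = base frame: x ahead of the robot, y to its left, z up, the work surface at z = 0. Lengths are in mm, angles in rad, forces in N, time in s.
With the tool pointing down it reaches from about 275 to 1000 mm from the base axis. Payload 8.4 kg.
Tool frame: the origin (TCP) lies at the centre of the arm's flange, where the gripper is bolted on; the fingertips stand r.tip_extent ahead of it and the grasp point (between the pads) lies 155 mm ahead of it (r.tip_extent is the distance from the TCP to the fingertips, in mm); z points along the fingers, y is the direction in which the jaws open and shut (so a half turn about z gives the same grasp; the last joint's range is limited). The gripper opens to 85 mm and grips with 20 to 120 N. Pads are 22 mm wide; open, the fingers measure 114 mm over their backs; the gripper's body (76 mm by 85 mm) begins 54 mm behind the grasp point. The pads swing forward as they close: fully open they stand 13 mm farther back than shut.
Start: joints at [1.194, 0.353, 1.633, -0, 1.155, -0.002], TCP at [228.803, 581.617, 404.681] pointing down, gripper open.
Joint ranges: [-2.63, 2.63], [-0.92, 2.1], [0.06, 2.66], [-1.3, 4.44], [0, 2.69], [-3.02, 3.02]. Speed limits (rad/s): [2.22, 2.22, 2.79, 3.14, 3.14, 3.14].

## Interface

Orientations are given as [roll, pitch, yaw] about the fixed x, y, z axes, in that order (R = Rz(yaw) Ry(pitch) Rx(roll)).
In Python, from rig import sense, grab_frame, job, r gives the robot as it stands. The module is installed in compiled form; this text tells all that it offers.
- The arm moves only by the shell command python3 -m creep 'ROWS' [FORCE]. ROWS is JSON, a list of rows, each a list of 7 numbers: the turn, a rotation vector about the tool's x, y, z in rad, then the shift along the tool's x, y, z in mm, then the closure, from 0 (fully open) to 1 (shut). In form: [[wx, wy, wz, dx, dy, dz, fingers], ...]. A call has 1 to 10 rows; each row shifts and turns the pose as measured when the row begins, along the tool's axes as they then stand; what a row does not reach is not made up. A row lasts 1/12 s, in which the tool goes at most 41.7 mm and 7.16 degrees, less where a joint would pass 70% of its speed; a pose out of reach is approached as far as the arm can. A call with a gripper value outside its range is refused whole. The fingers move at their own pace and stop on an object; FORCE is the grip in N (left out, the last holds). Time passes only in rows, so rows that do not move let the fingers close. It gives the time, the measured TCP pose, the force and the opening at its end, in the units of the state.
- sense(): the state, without advancing time (a new reading comes with each control period).
- grab_frame(name): name is "scene" or "top"; returns a dict with "color" (400x640x3 uint8, red, green, blue), "mtx" (3x3 intrinsics, pixels), "distortion" ([k1, k2, p1, p2, k3] as OpenCV has them; the pictures are not rectified), "T" (4x4, takes a point from camera to world coordinates). Camera axes: x right, y down, z forward; pixel columns grow to the right and rows downward; lengths in mm; the calibration is good to about 2 mm. A picture is of the moment at which its call begins. There is no depth.
- job.sign_off(): hands the job in, once; it reports no verdict.
The state is a dict: "clock": time; "qpos": joint angles; "qvel": joint speeds; "joint_efforts": joint torques, N m; "eef_pos": TCP position; "tcp_rot": TCP orientation; "contact_force": force on the tool from outside, world axes, zero at the start; "wrist_torque": the same for the moment, N m; "opening": opening from 0.0 (shut) to 1.0 (fully open).
Only numpy, scipy, OpenCV 4.12 (cv2) and the standard library are available. Lean on these libraries where they do the work, as an engineer would, in place of code of your own. Each camera call takes 0.05 s, during which the arm holds its last target.

## Task

The boiler of the steel coffee maker has been filled but its cap, the wide grey one with the upright bar on the machine's top, is still loose. Turn the cap clockwise by its bar until it is fully tight and its safety ratchet clicks and slips, stop after one to three clicks, and let go. Leave the small round steam knob beside it shut.

Things in the scene. Friction and masses are not known exactly. Their poses are not given: they have to be found in the camera images.
- cap_grip (a point): Point on the boiler cap's vertical turning axis, in the upright black bar on it (58 mm long, 18 wide, 32 tall, flat sides): 22 mm above the cap's shoulder, 10 below the bar's top, 284 above the worktop. x runs along the bar, y across it, z up; turns with the bar. The cap is a ribbed grey disc 64 mm wide on the steel top (235 mm up) of a fixed coffee maker. All else near is lower than the shoulder.
- cap_screw (a joint): How far the cap is screwed down, rad, growing clockwise from above: 0.2 to 0.7 at the start; at 1.0 it is tight on its seat and turns no further. It takes 0.1 N m and stays where it is left. The bar turns with it.
- cap_ratchet (a joint): Slip of bar and shell over the screw, rad, clockwise; 0 at the start. The bar's turn is cap_screw plus this. But for 0.06 of play it slips only once the cap is tight, at a peak of about 0.2 N m; each click is 0.39 rad (notches at 0.39, 0.79, 1.18). Let go before the middle of a click it springs back; past it, it stays or drops on to the next notch, and the screw stays tight.
- steam_knob (a joint): Steam valve knob on the same machine: plain, round, black, 34 mm across, its top 25 mm above the machine's steel top, its axis 124 mm from the cap's. 0 is shut, as at the start; grows as it opens, anticlockwise. Not to be turned.

How it is judged:
By the outcome, as a careful person would: the job done as asked, in the order asked, and still so for the second after the job is handed in, with the robot touching nothing.
It also fails if it takes over 32 s, if anything falls off the work surface, if the arm or the gripper's body presses on something with over 40 N, if the wrist force passes 120 N, or if a joint passes its speed limit or range.

## Working session

There is one attempt and no reset: what is moved stays moved. The work goes in short steps, Python scripts to look and compute and a shell command to move; the robot and the scene stay as the last step left them, time stands still between calls to the robot, and variables do not carry over. Pictures are saved under pics/ and viewed, and the job is handed in when it is done.

```bash
mkdir -p pics
python3 - <<'E'
from rig import sense, grab_frame, job, r
import cv2
print(sense(), r.tip_extent)
for n in ("scene","top"):
    f=grab_frame(n); cv2.imwrite(f"pics/{n}0.png",f["color"][:,:,::-1]); print(n,f["mtx"],f["distortion"],f["T"])
E
```

```text
{'clock': 0.0, 'qpos': array([ 1.19358049e+00,  3.53654643e-01,  1.63415726e+00, -1.14516626e-05,
        1.15522524e+00, -2.42141143e-03]), 'qvel': array([ 4.18575769e-04, -1.84822367e-03,  1.67779173e-03,  7.91851078e-05,
       -1.62626786e-03, -7.57511638e-04]), 'joint_efforts': array([ 2.83428571e-04, -6.05250764e+01, -3.42080390e+01, -9.12657060e-05,
        9.21855593e-03,  6.83594749e-05]), 'eef_pos': array([228.72331625, 581.37766727, 403.94756604]), 'tcp_rot': array([-3.14014815e+00,  6.97255720e-06,  2.76680286e+00]), 'contact_force': array([-0.70343223,  0.52292687, -0.50646067]), 'wrist_torque': array([-0.03184463, -0.02243283, -0.02538821]), 'opening': 0.9990296299493772} 173.4
scene [[436.03485126   0.         315.44050854]
 [  0.         436.03485126 206.7464165 ]
 [  0.           0.           1.        ]] [-0.02556476  0.          0.          0.          0.        ] [[-1.03726383e-01  6.30153387e-01 -7.69511239e-01  1.16989702e+03]
 [ 9.94602712e-01  6.37679370e-02 -8.18480060e-02  1.34445885e+02]
 [-2.50665401e-03 -7.73847762e-01 -6.33366685e-01  7.46756462e+02]
 [ 0.00000000e+00  0.00000000e+00  0.00000000e+00  1.00000000e+00]]
top [[470.13009279   0.         323.31280283]
 [  0.         470.13009279 199.18259119]
 [  0.           0.           1.        ]] [-0.10352289  0.          0.          0.          0.        ] [[-1.76401680e-02 -9.86443790e-01  1.63148626e-01  5.11478802e+02]
 [-9.99189724e-01  1.14884053e-02 -3.85734693e-02  8.32474658e+01]
 [ 3.61762417e-02 -1.63696873e-01 -9.85847155e-01  9.45316779e+02]
 [ 0.00000000e+00  0.00000000e+00  0.00000000e+00  1.00000000e+00]]
```

View pics/scene0.png

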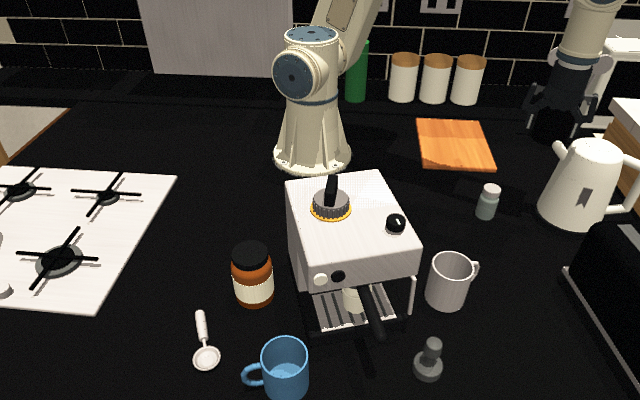

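View pics/top0.png

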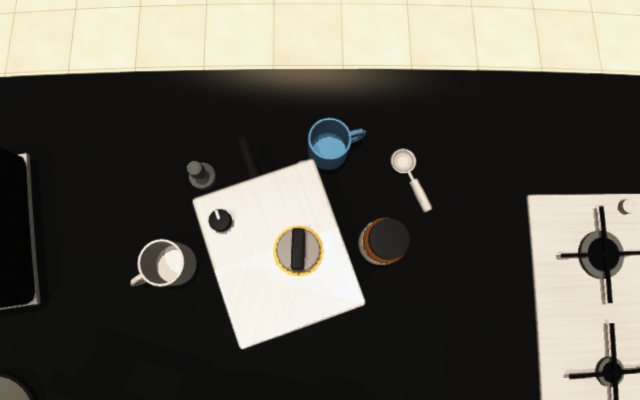

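The scene view shows the coffee maker with the cap and bar at about (331,200) and the knob at (396,224). In the top view the cap is at (298,250), its bar nearly upright in the image, and the knob is at (220,220). I'll zoom in next.

Run:
```python
import cv2,numpy as np
a=cv2.imread("pics/top0.png")[205:295,250:350]; b=cv2.imread("pics/scene0.png")[160:240,290:420]
cv2.imwrite("pics/z1.png",cv2.resize(a,None,fx=6,fy=6,interpolation=cv2.INTER_CUBIC))
cv2.imwrite("pics/z2.png",cv2.resize(b,None,fx=6,fy=6,interpolation=cv2.INTER_CUBIC))
```

```text
(no output)
```

View pics/z1.png

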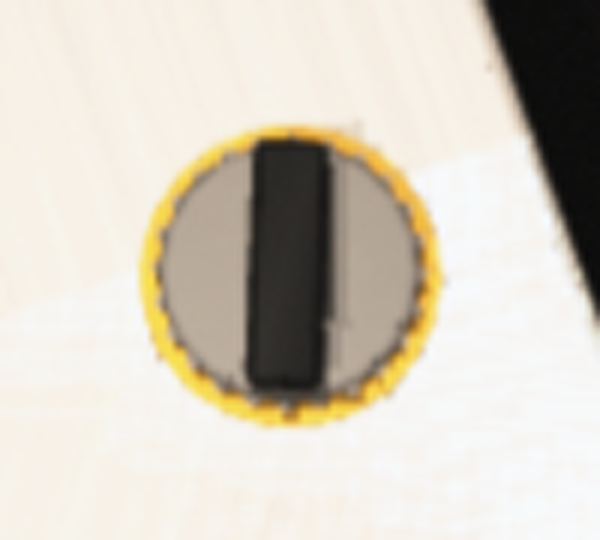

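View pics/z2.png

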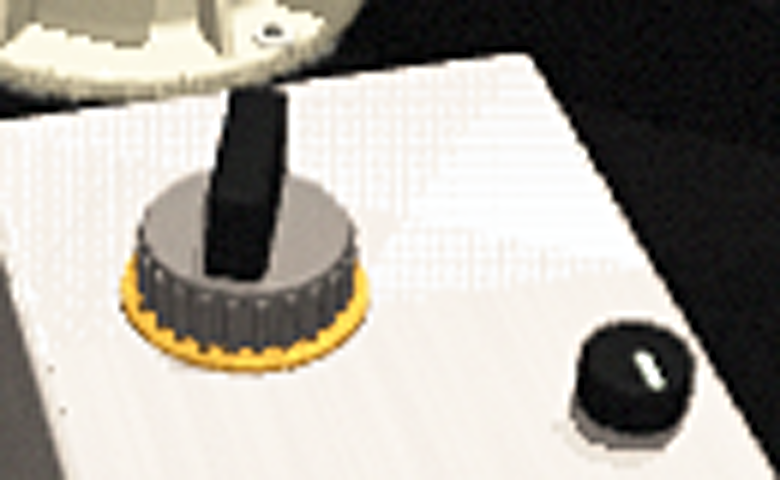

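```bash
cat > h.py <<'E'
import cv2,numpy as np
def unproj(f,uv,z):
    uv=np.array(uv,float).reshape(-1,1,2)
    n=cv2.undistortPoints(uv,f["mtx"],f["distortion"]).reshape(-1,2)
    d=np.c_[n,np.ones(len(n))]@f["T"][:3,:3].T; o=f["T"][:3,3]
    return o+d*((z-o[2])/d[:,2])[:,None]
def proj(f,P):
    Ti=np.linalg.inv(f["T"]); 
    return cv2.projectPoints(np.array(P,float).reshape(-1,1,3),cv2.Rodrigues(Ti[:3,:3])[0],Ti[:3,3],f["mtx"],f["distortion"])[0].reshape(-1,2)
def bar(c,th,z):
    R=np.array([[np.cos(th),-np.sin(th)],[np.sin(th),np.cos(th)]])
    return np.array([[*(R@[sx*29,sy*9]+c),z] for sx,sy in((1,1),(1,-1),(-1,-1),(-1,1))])
E
python3 - <<'E'
from rig import grab_frame,sense
from h import *
f=grab_frame("top"); g=grab_frame("scene")
im=f["color"]; m=(im.max(2)<75).astype(np.uint8); m[:205]=0;m[295:]=0;m[:,:250]=0;m[:,340:]=0
n,l,s,c=cv2.connectedComponentsWithStats(m)
k=[i for i in range(1,n) if abs(c[i][0]-298)<6 and abs(c[i][1]-249)<8]
k=max(k,key=lambda i:s[i][4]); ys,xs=np.where(l==k); print(s[k])
P=unproj(f,np.c_[xs,ys],294)[:,:2]
mu=P.mean(0);w,v=np.linalg.eigh(np.cov(P.T)); th=np.arctan2(v[1,1],v[0,1]);print("blob mean z294",mu,np.sqrt(12*w),th)
q=[(253,140),(330,141),(325,388),(247,386)]
q=[((x+.5)/6-.5+250,(y+.5)/6-.5+205) for x,y in q]; C=unproj(f,q,294)[:,:2];print(C,C.mean(0),np.linalg.norm(C[0]-C[3]),np.linalg.norm(C[0]-C[1]))
# shoulder circle at 262 (yellow ring base ~235?)
hsv=cv2.cvtColor(im,cv2.COLOR_RGB2HSV); ym=((hsv[...,1]>110)&(hsv[...,0]>12)&(hsv[...,0]<35)).astype(np.uint8); ym[:215]=0;ym[285:]=0;ym[:,:265]=0;ym[:,330:]=0
ys,xs=np.where(ym); e=cv2.minEnclosingCircle(np.c_[xs,ys].astype(np.float32));print(e)
for z in (235,240):print("ring",unproj(f,[e[0]],z)[0])
kn=unproj(f,[(220,220)],260)[0];print("knob",kn)
x0=mu; 
for t in (th,):
    for F,nm,(a,b,c0,d) in((f,"top",(205,295,250,350)),(g,"scene",(160,240,290,420))):
        I=cv2.resize(F["color"][a:b,c0:d,::-1],None,fx=6,fy=6,interpolation=cv2.INTER_CUBIC)
        for z,col in((294,(0,255,0)),(262,(255,0,255))):
            p=proj(F,bar(x0,t,z)); p=(p+.5-[c0,a])*6-.5
            cv2.polylines(I,[p.astype(int)],True,col,1)
            if z==262:
                cc=np.array([[x0[0]+32*np.cos(u),x0[1]+32*np.sin(u),262] for u in np.linspace(0,6.28,60)])
                p=(proj(F,cc)+.5-[c0,a])*6-.5; cv2.polylines(I,[p.astype(int)],True,(255,0,0),1)
        cv2.imwrite(f"pics/ov_{nm}.png",I)
E
```

```text
[291 228  14  43 546]
blob mean z294 [549.52551405  94.44095111] [17.98160319 56.98216476] 3.1011993881796207
[[579.32611578 102.34322177]
 [578.85804297  84.52869467]
 [522.09965422  86.3531205 ]
 [522.82769383 104.17293243]] [550.7778767   94.34949234] 56.52804192067665 17.82067529000996
((297.9053955078125, 250.75450134277344), 25.095888137817383)
ring [550.83341065  95.09251668 235.        ]
ring [550.55638912  95.00913803 240.        ]
knob [595.77032691 208.29624527 260.        ]
```

View pics/ov_top.png

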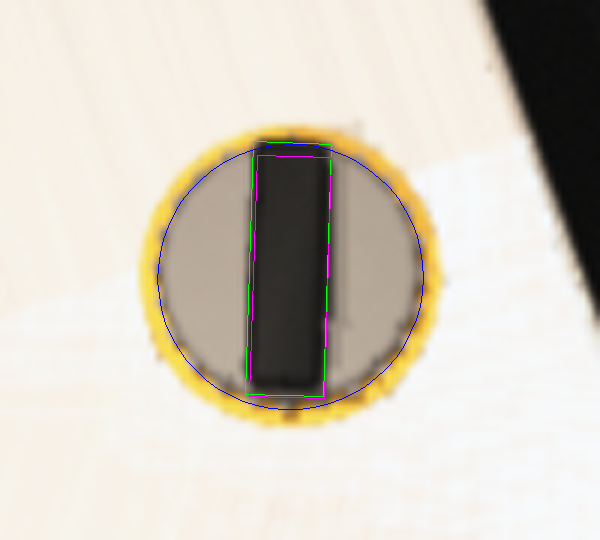

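View pics/ov_scene.png

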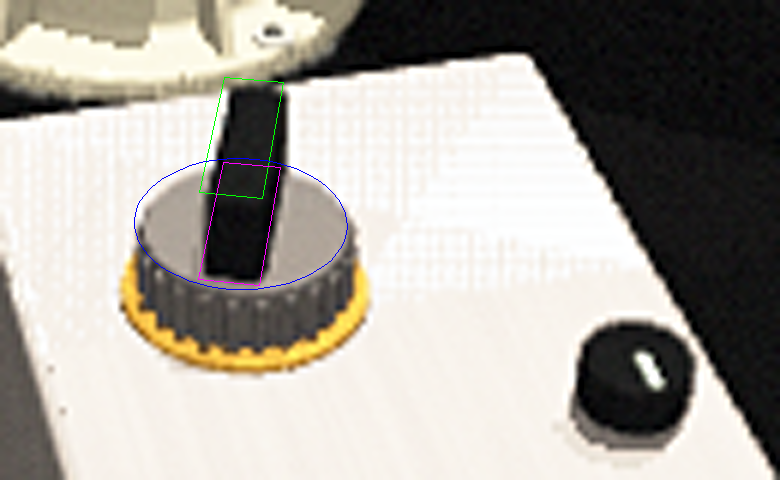

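The top overlay fits within about 1 mm and the scene overlay within about 1.5 mm. The knob-to-cap distance comes out at 122 mm against the stated 124. I'll use an axis at (550.6, 95.2), with the bar about along x at −0.04 rad. Next I raise the arm and move over.

```bash
cat >> h.py <<'E'
def delta(target,yaw):
    from rig import sense
    from scipy.spatial.transform import Rotation as Ro
    s=sense(); R=Ro.from_euler("xyz",s["tcp_rot"]); T=Ro.from_euler("xyz",[np.pi,0,yaw])
    print("t",round(s["clock"],2),"pos",s["eef_pos"].round(1),"rpy",s["tcp_rot"].round(3),"q6",s["qpos"][5].round(3),"F",s["contact_force"].round(1),"M",s["wrist_torque"].round(3),"op",round(s["opening"],3))
    print("shift",R.inv().apply(np.array(target)-s["eef_pos"]).round(1),"rotvec",(R.inv()*T).as_rotvec().round(3))
E
python3 -m creep '[[0,0,0,0,0,-35,0],[0,0,0,0,0,-38,0],[0,0,0,0,0,-38,0]]' 40
python3 -c "
from h import *
delta([550.6,95.2,500],3.10)"
```

```text
clock: 0.45
eef_pos: [228.2, 580.0, 507.7]
tcp_rot: [-3.121, -0.0, 2.767]
contact_force: [0.6, 1.3, 0.4]
opening: 0.997
t 0.45 pos [228.2 580.  507.7] rpy [-3.121 -0.     2.767] q6 -0.002 F [0.6 1.3 0.4] M [-0.045  0.002  0.004] op 0.997
shift [-477.5 -332.8   14.3] rotvec [-0.02  -0.003 -0.333]
```

```bash
python3 -m creep '[[0,0,0,-33,-23,0,0],[0,0,0,-33,-23,0,0],[0,0,0,-33,-23,0,0],[0,0,0,-33,-23,0,0],[0,0,0,-33,-23,0,0],[0,0,0,-33,-23,0,0],[0,0,0,-33,-23,0,0],[0,0,0,-33,-23,0,0],[0,0,0,-33,-23,0,0],[0,0,0,-33,-23,0,0]]'
python3 -c "
from h import *
delta([550.6,95.2,500],3.10)"
```

```text
clock: 1.28
eef_pos: [454.8, 239.9, 519.3]
tcp_rot: [-3.14, 0.0, 2.779]
contact_force: [-0.1, 0.5, -0.3]
opening: 1.001
t 1.28 pos [454.8 239.9 519.3] rpy [-3.14   0.     2.779] q6 -0.725 F [-0.1  0.5 -0.3] M [ 0.051  0.01  -0.03 ] op 1.001
shift [-140.9 -101.3   19.5] rotvec [-0.001  0.    -0.321]
```

```bash
python3 -m creep '[[0,0,0,-32,-23,2,0],[0,0,0,-32,-23,2,0],[0,0,0,-32,-23,2,0],[0,0,0,-30,-22,2,0],[0,0,-0.11,0,0,0,0],[0,0,-0.11,0,0,0,0],[0,0,-0.1,0,0,0,0],[0,0,0,0,0,0,0]]'
python3 -c "
from h import *
delta([550.6,95.2,500],3.10)"
```

```text
clock: 1.95
eef_pos: [546.9, 93.2, 510.3]
tcp_rot: [-3.138, 0.001, 3.102]
contact_force: [0.3, 0.6, 1.3]
opening: 0.994
t 1.95 pos [546.9  93.2 510.3] rpy [-3.138e+00  1.000e-03  3.102e+00] q6 -1.363 F [0.3 0.6 1.3] M [ 0.031 -0.011  0.022] op 0.994
shift [-3.6  2.2 10.3] rotvec [-0.004  0.001  0.002]
```

```bash
python3 -m creep '[[0,0,0,-3.6,2.2,18,0],[0,0,0,0,0,18,0],[0,0,0,0,0,0,0]]'
python3 - <<'E'
from h import *
from rig import grab_frame
delta([550.6,95.2,441],3.10)
f=grab_frame("scene")["color"][60:240,240:440,::-1]; cv2.imwrite("pics/s2.png",cv2.resize(f,None,fx=3.3,fy=3.3,interpolation=cv2.INTER_CUBIC))
E
```

```text
clock: 2.2
eef_pos: [550.8, 95.1, 474.2]
tcp_rot: [-3.138, 0.003, 3.092]
contact_force: [-0.3, 0.2, -0.5]
opening: 1.001
t 2.2 pos [550.8  95.1 474.2] rpy [-3.138e+00  3.000e-03  3.092e+00] q6 -1.351 F [-0.3  0.2 -0.5] M [-0.002  0.017  0.037] op 1.001
shift [ 0.3  0.2 33.2] rotvec [-0.003  0.003 -0.008]
```

View pics/s2.png

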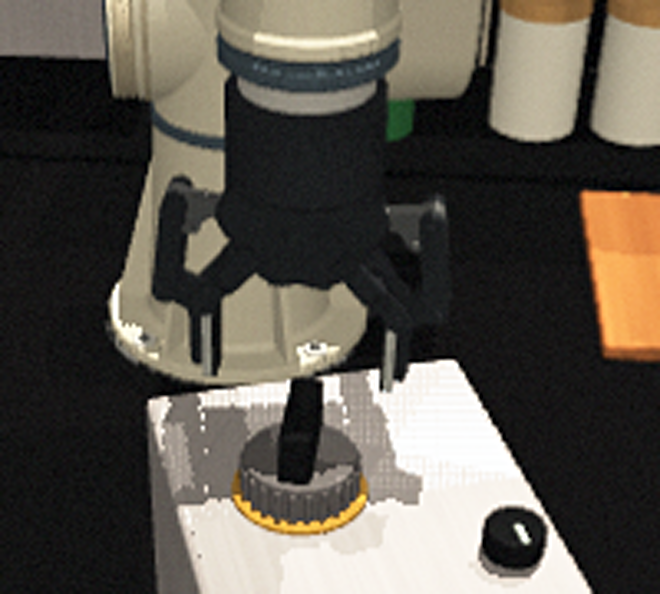

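The open jaws straddle the bar: the pads are at zoomed x of about 208 and 388, and the bar top is at about 303. I'll descend and close.

```bash
python3 -m creep '[[0,0,0,0,0,17,0],[0,0,0,0,0,15,0],[0,0,0,0,0,0,0]]'
python3 -c "
from h import *
delta([550.6,95.2,441],3.10)"
python3 -m creep '[[0,0,0,0,0,0,0.5],[0,0,0,0,0,0,0.6],[0,0,0,0,0,0,0.7],[0,0,0,0,0,0,0.85],[0,0,0,0,0,0,1],[0,0,0,0,0,0,1]]' 30
python3 -c "
from h import *
delta([550.6,95.2,441],3.10)"
```

```text
clock: 2.5
eef_pos: [551.8, 95.9, 446.3]
tcp_rot: [-3.14, 0.008, 3.088]
contact_force: [0.4, 0.4, -0.2]
opening: 1.0
t 2.5 pos [551.8  95.9 446.3] rpy [-3.14   0.008  3.088] q6 -1.345 F [ 0.4  0.4 -0.2] M [ 0.011  0.025 -0.006] op 1.0
shift [ 1.2 -0.7  5.3] rotvec [-0.002  0.008 -0.012]
clock: 3.0
eef_pos: [552.6, 96.5, 452.2]
tcp_rot: [-3.141, 0.014, 3.085]
contact_force: [-1.6, -1.6, -4.8]
opening: 0.2
t 3.0 pos [552.6  96.5 452.2] rpy [-3.141  0.014  3.085] q6 -1.341 F [-1.6 -1.6 -4.8] M [-0.126  0.195 -0.002] op 0.2
shift [ 2.1 -1.4 11.2] rotvec [-0.001  0.014 -0.015]
```

The jaws closed at opening 0.2, about 17 mm, so they are on the bar. The arm drifted up about 1 mm per row, so the grip is too high at TCP z 452. I'll reopen a little, descend with bias compensation and regrip.

```bash
python3 -m creep '[[0,0,0,0,0,1,0.5],[0,0,0,0,0,1,0.5],[0,0.014,-0.015,2,-1.4,7,0.5],[0,0,0,0,0,7,0.5],[0,0,0,0,0,1,0.5]]'
python3 -c "
from h import *
delta([550.6,95.2,441],3.10)"
```

```text
clock: 3.42
eef_pos: [550.6, 95.1, 434.6]
tcp_rot: [-3.141, -0.0, 3.101]
contact_force: [-1.0, 0.2, -0.5]
opening: 0.498
t 3.42 pos [550.6  95.1 434.6] rpy [-3.141 -0.     3.101] q6 -1.362 F [-1.   0.2 -0.5] M [ 0.022  0.009 -0.016] op 0.498
shift [-0.   0.1 -6.4] rotvec [-0.    -0.     0.001]
```

```bash
python3 -m creep '[[0,0,0,0,0,-6.4,0.5],[0,0,0,0,0,0,0.5]]'
python3 -c "
from h import *
delta([550.6,95.2,441],3.10)"
python3 -m creep '[[0,0,0,0,0,0,0.7],[0,0,0,0,0,0,0.85],[0,0,0,0,0,0,1]]' 30
python3 -c "
from h import *
delta([550.6,95.2,441],3.10)"
```

```text
clock: 3.58
eef_pos: [550.3, 95.0, 440.0]
tcp_rot: [-3.141, -0.003, 3.101]
contact_force: [-0.7, 0.7, 0.6]
opening: 0.502
t 3.58 pos [550.3  95.  440. ] rpy [-3.141e+00 -3.000e-03  3.101e+00] q6 -1.362 F [-0.7  0.7  0.6] M [-0.026 -0.005 -0.033] op 0.502
shift [-0.3  0.2 -1. ] rotvec [-0.001 -0.003  0.001]
clock: 3.83
eef_pos: [550.4, 95.6, 440.7]
tcp_rot: [3.14, -0.002, 3.101]
contact_force: [-0.5, 4.8, -1.0]
opening: 0.204
t 3.83 pos [550.4  95.6 440.7] rpy [ 3.140e+00 -2.000e-03  3.101e+00] q6 -1.362 F [-0.5  4.8 -1. ] M [0.634 0.001 0.01 ] op 0.204
shift [-0.2 -0.4 -0.3] rotvec [ 0.001 -0.002  0.001]
```

Good grip now, with TCP z at 440.7. I'll begin turning clockwise (tool +z) in small steps, watching the yaw and the moment Mz.

```bash
python3 -m creep '[[0,0,0,0,0.3,0,1],[0,0,0.05,0,0,0,1],[0,0,0.05,0,0,0,1],[0,0,0.05,0,0,0,1]]' 40
python3 -c "
from h import *
delta([550.5,95.9,441],3.10)"
python3 -m creep '[[0,0,0.05,0,0,0,1],[0,0,0.05,0,0,0,1]]'
python3 -c "
from h import *
delta([550.5,95.9,441],3.10)"
```

```text
clock: 4.17
eef_pos: [550.4, 96.0, 440.7]
tcp_rot: [-3.142, -0.002, 2.948]
contact_force: [0.2, 1.9, -0.2]
opening: 0.198
t 4.17 pos [550.4  96.  440.7] rpy [-3.142e+00 -2.000e-03  2.948e+00] q6 -1.208 F [ 0.2  1.9 -0.2] M [0.116 0.091 0.097] op 0.198
shift [-0.2 -0.1 -0.3] rotvec [ 0.    -0.002 -0.152]
clock: 4.33
eef_pos: [550.3, 96.1, 440.7]
tcp_rot: [-3.141, -0.002, 2.844]
contact_force: [0.1, 0.7, -0.1]
opening: 0.206
t 4.33 pos [550.3  96.1 440.7] rpy [-3.141e+00 -2.000e-03  2.844e+00] q6 -1.103 F [ 0.1  0.7 -0.1] M [ 0.075 -0.006  0.091] op 0.206
shift [-0.2 -0.1 -0.3] rotvec [-0.    -0.002 -0.256]
```

```bash
cat > m.py <<'E'
from rig import sense
s=sense(); print("TURNED",round(3.101-s["tcp_rot"][2],3),"Mz",s["wrist_torque"].round(3),"F",s["contact_force"].round(1),s["eef_pos"].round(1),s["clock"])
E
for i in 1; do
python3 -m creep '[[0,0,0.04,0,0,0,1],[0,0,0.04,0,0,0,1]]' >/dev/null; python3 m.py
python3 -m creep '[[0,0,0.04,0,0,0,1]]' >/dev/null; python3 m.py
python3 -m creep '[[0,0,0.04,0,0,0,1]]' >/dev/null; python3 m.py
python3 -m creep '[[0,0,0.04,0,0,0,1]]' >/dev/null; python3 m.py
done
```

```text
TURNED 0.342 Mz [0.157 0.078 0.112] F [-0.9  0.6 -0.6] [550.3  96.2 440.7] 4.5
TURNED 0.384 Mz [0.057 0.083 0.059] F [-0.1  0.5 -0.9] [550.3  96.2 440.7] 4.5833
TURNED 0.425 Mz [0.038 0.078 0.07 ] F [ 0.2  1.9 -0.4] [550.3  96.3 440.7] 4.6667
TURNED 0.467 Mz [0.057 0.103 0.136] F [-0.3  2.3 -1.5] [550.3  96.3 440.8] 4.75
```

```bash
python3 -m creep '[[0,0,0.04,0,0,0,1]]' >/dev/null; python3 m.py
python3 -m creep '[[0,0,0.04,0,0,0,1]]' >/dev/null; python3 m.py
python3 -m creep '[[0,0,0.04,0,0,0,1]]' >/dev/null; python3 m.py
python3 -m creep '[[0,0,0.04,0,0,0,1]]' >/dev/null; python3 m.py
python3 -m creep '[[0,0,0.04,0,0,0,1]]' >/dev/null; python3 m.py
python3 -m creep '[[0,0,0.04,0,0,0,1]]' >/dev/null; python3 m.py
```

```text
TURNED 0.509 Mz [0.104 0.075 0.116] F [ 0.5  1.3 -0.5] [550.2  96.4 440.7] 4.8333
TURNED 0.551 Mz [0.085 0.081 0.089] F [-0.6  1.1 -0.7] [550.2  96.4 440.7] 4.9167
TURNED 0.593 Mz [0.07  0.103 0.103] F [ 0.9  1.3 -0.6] [550.2  96.4 440.7] 5.0
TURNED 0.634 Mz [0.09  0.085 0.085] F [-0.5  1.8 -0.3] [550.2  96.5 440.7] 5.0833
TURNED 0.676 Mz [0.109 0.13  0.102] F [ 0.6  0.4 -0.2] [550.2  96.5 440.7] 5.1667
TURNED 0.718 Mz [0.198 0.099 0.207] F [ 0.7  1.7 -0.7] [550.2  96.6 440.8] 5.25
```

```bash
python3 -m creep '[[0,0,0.04,0,0,0,1]]' >/dev/null; python3 m.py
python3 -m creep '[[0,0,0.04,0,0,0,1]]' >/dev/null; python3 m.py
python3 -m creep '[[0,0,0.04,0,0,0,1]]' >/dev/null; python3 m.py
python3 -m creep '[[0,0,0.04,0,0,0,1]]' >/dev/null; python3 m.py
python3 -m creep '[[0,0,0.04,0,0,0,1]]' >/dev/null; python3 m.py
python3 -m creep '[[0,0,0.04,0,0,0,1]]' >/dev/null; python3 m.py
```

```text
TURNED 0.76 Mz [0.205 0.101 0.334] F [-0.1  1.2 -0.9] [550.2  96.7 440.7] 5.3333
TURNED 0.801 Mz [0.116 0.226 0.394] F [-0.4  1.9  0.3] [550.2  96.8 440.7] 5.4167
TURNED 0.843 Mz [-0.056  0.132  0.002] F [ 1.  -0.7 -0.7] [550.2  96.7 440.7] 5.5
TURNED 0.884 Mz [ 0.198  0.013 -0.005] F [-0.   0.5 -0.4] [550.2  96.7 440.7] 5.5833
TURNED 0.927 Mz [ 0.207  0.04  -0.044] F [-0.5  1.4 -0.3] [550.2  96.8 440.7] 5.6667
TURNED 0.969 Mz [ 0.123  0.058 -0.047] F [-0.4 -0.1 -1.1] [550.1  96.8 440.7] 5.75
```

Torque rose to a peak of about 0.39 N m at 0.80 rad and then dropped through zero, which is the first slip. I'll go on to the notch and on through a second click to confirm the spacing.

```bash
python3 -m creep '[[0,0,0.04,0,0,0,1]]' >/dev/null; python3 m.py
python3 -m creep '[[0,0,0.04,0,0,0,1]]' >/dev/null; python3 m.py
python3 -m creep '[[0,0,0.04,0,0,0,1]]' >/dev/null; python3 m.py
python3 -m creep '[[0,0,0.04,0,0,0,1]]' >/dev/null; python3 m.py
python3 -m creep '[[0,0,0.04,0,0,0,1]]' >/dev/null; python3 m.py
python3 -m creep '[[0,0,0.04,0,0,0,1]]' >/dev/null; python3 m.py
```

```text
TURNED 1.011 Mz [ 0.14   0.112 -0.012] F [-1.   1.5 -1. ] [550.2  96.8 440.7] 5.8333
TURNED 1.053 Mz [0.276 0.093 0.098] F [ 0.2  1.8 -1. ] [550.2  96.8 440.7] 5.9167
TURNED 1.095 Mz [0.305 0.141 0.246] F [-0.2  1.9 -0.5] [550.2  96.9 440.7] 6.0
TURNED 1.136 Mz [0.212 0.168 0.24 ] F [ 0.3  1.6 -0.5] [550.2  97.  440.7] 6.0833
TURNED 1.178 Mz [0.194 0.122 0.339] F [ 0.5  1.1 -0.7] [550.2  97.1 440.7] 6.1667
TURNED 1.219 Mz [-0.361  0.203 -0.015] F [-0.6 -2.2 -0.1] [550.1  97.1 440.7] 6.25
```

The second slip came at about 1.20 rad, 0.39 after the first. The notch lies near 1.41, so I'll ride it there and release.

```bash
python3 -m creep '[[0,0,0.04,0,0,0,1],[0,0,0.04,0,0,0,1],[0,0,0.04,0,0,0,1]]' >/dev/null; python3 m.py
python3 -m creep '[[0,0,0.04,0,0,0,1]]' >/dev/null; python3 m.py
python3 -m creep '[[0,0,0.02,0,0,0,1],[0,0,0,0,0,0,1]]' >/dev/null; python3 m.py
python3 -m creep '[[0,0,0,0,0,0,0.6],[0,0,0,0,0,0,0.4],[0,0,0,0,0,0,0.2]]'; python3 m.py
python3 -m creep '[[0,0,0,0,0,0,0],[0,0,0,0,0,0,0]]'; python3 m.py
```

```text
TURNED 1.345 Mz [ 0.221  0.097 -0.042] F [-0.3  1.1 -0.1] [550.2  97.1 440.7] 6.5
TURNED 1.388 Mz [0.183 0.149 0.021] F [-0.2  1.  -1.1] [550.2  97.1 440.7] 6.5833
TURNED 1.411 Mz [ 0.201  0.11  -0.027] F [-0.3  0.8  0.1] [550.2  97.1 440.7] 6.75
clock: 7.0
eef_pos: [550.3, 96.8, 440.9]
tcp_rot: [-3.141, 0.004, 1.693]
contact_force: [-0.2, 0.2, 0.1]
opening: 0.618
TURNED 1.408 Mz [-0.009 -0.007  0.032] F [-0.2  0.2  0.1] [550.3  96.8 440.9] 7.0
clock: 7.17
eef_pos: [550.3, 96.8, 441.0]
tcp_rot: [-3.141, 0.004, 1.694]
contact_force: [0.9, 0.8, -0.2]
opening: 0.898
TURNED 1.407 Mz [-0.002  0.004 -0.06 ] F [ 0.9  0.8 -0.2] [550.3  96.8 441. ] 7.1667
```

Released. Next I lift clear, move aside and check.

```bash
python3 -m creep '[[0,0,0,0,0,-15,0],[0,0,0,0,0,-30,0],[0,0,0,0,0,-38,0],[0,0,0,-20,0,-30,0],[0,0,0,0,0,0,0]]'; python3 m.py
```

```text
clock: 7.58
eef_pos: [552.3, 77.2, 556.1]
tcp_rot: [-3.134, 0.005, 1.697]
contact_force: [1.1, -0.1, -0.1]
opening: 1.001
TURNED 1.404 Mz [ 0.049 -0.029 -0.046] F [ 1.1 -0.1 -0.1] [552.3  77.2 556.1] 7.5833
```

```bash
python3 -m creep '[[0,0,0,-38,0,0,0],[0,0,0,-38,0,0,0],[0,0,0,-38,0,0,0],[0,0,0,-38,0,0,0],[0,0,0,-38,0,0,0],[0,0,0,-38,0,0,0],[0,0,0,0,0,0,0],[0,0,0,0,0,0,0]]'
python3 - <<'E'
from rig import grab_frame
from h import *
f=grab_frame("top"); g=grab_frame("scene")
a=cv2.resize(f["color"][150:350,180:400,::-1],None,fx=1.9,fy=1.9,interpolation=cv2.INTER_CUBIC)
b=cv2.resize(g["color"][140:260,270:440,::-1],None,fx=2.2,fy=2.2,interpolation=cv2.INTER_CUBIC)
H=max(a.shape[0],b.shape[0]);o=np.zeros((H,a.shape[1]+b.shape[1],3),np.uint8);o[:a.shape[0],:a.shape[1]]=a;o[:b.shape[0],a.shape[1]:]=b
cv2.imwrite("pics/end.png",o);print(o.shape)
im=f["color"]; m=(im.max(2)<75).astype(np.uint8); m[:205]=0;m[295:]=0;m[:,:250]=0;m[:,340:]=0
n,l,s,c=cv2.connectedComponentsWithStats(m)
k=max([i for i in range(1,n) if abs(c[i][0]-298)<8 and abs(c[i][1]-249)<8],key=lambda i:s[i][4]); ys,xs=np.where(l==k); print(s[k])
P=unproj(f,np.c_[xs,ys],294)[:,:2];w,v=np.linalg.eigh(np.cov(P.T));print(P.mean(0),np.sqrt(12*w),np.arctan2(v[1,1],v[0,1]))
E
```

```text
clock: 8.25
eef_pos: [582.3, -158.1, 558.4]
tcp_rot: [-3.141, 0.005, 1.702]
contact_force: [-0.3, 0.5, 0.4]
opening: 0.999
(380, 792, 3)
[277 241  42  17 569]
[550.01389689  94.46898065] [18.76706971 56.9116582 ] 1.6620402710922393
```

View pics/end.png

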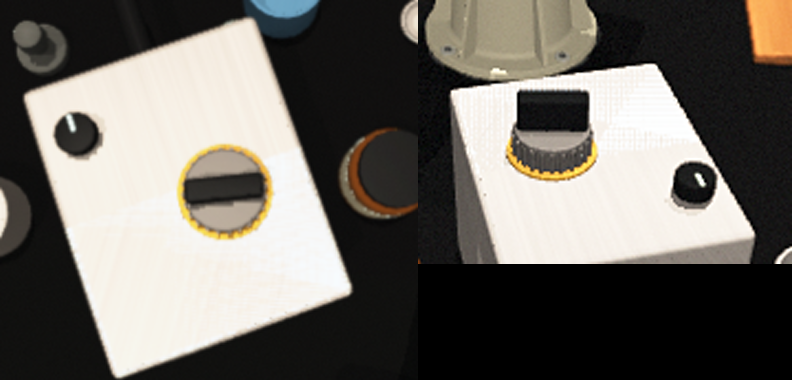

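The picture shows the bar nearly horizontal at (224,187) and the gripper clear. It has turned 1.44 rad in all and stayed in the notch. The knob mark at (70,122) points the same way as before.

```bash
python3 -c "
from rig import job
job.sign_off()"
```

```text
the job is handed in; nothing more can be done
```

I gripped the boiler cap's bar and turned it clockwise until it was tight. I let it slip over two ratchet clicks, released it in the notch, moved the arm clear and handed the job in at about 8.4 s.

**Clicks:** The torque rose from about 0.1 N m once the cap seated, and slips came at about 0.82 and 1.20 rad of turn, 0.39 rad apart. The peaks I measured were 0.34–0.39 N m, higher than the stated 0.2 N m, but the spacing and the drop through zero matched clicks.

**Cap position:** After release the top camera shows the bar turned 1.44 rad, against 1.41 rad at the tool when I let go. That fits a tight cap plus two notches and implies a start near 0.35 rad, within the range given.

**Steam knob:** I never went near it, and by eye its mark points the same way as at the start.

**First grasp:** It sat too high on the bar because the arm had drifted upward, so I reopened, went lower and regripped before turning.

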